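# Hold the bench centrifuge's lid open

## Robot

A 6-joint arm with a two-finger parallel gripper is mounted at the origin on the work surface. World frame = base frame: x ahead of the robot, y to its left, z up, the work surface at z = 0. Lengths are in m, angles in rad, forces in N, time in s.
With the tool pointing down it reaches from about 0.325 to 0.925 m from the base axis. Payload 3.1 kg.
Tool frame: the origin (TCP) lies between the finger pads; the fingertips stand 14 mm ahead of it and the grasp point (between the pads) lies 5 mm behind it; z points along the fingers, y is the direction in which the jaws open and shut (so a half turn about z gives the same grasp; the last joint's range is limited). The gripper opens to 85 mm and grips with 20 to 120 N. Pads are 22 mm wide; open, the fingers measure 114 mm over their backs; the gripper's body (76 mm by 85 mm) begins 54 mm behind the grasp point. The pads swing forward as they close: fully open they stand 13 mm farther back than shut.
Start: joints at [-0.112, 0.217, 1.613, -0, 1.311, -0.112], TCP at [0.625, 0, 0.217] pointing down, gripper open.
Joint ranges: [-2.75, 2.75], [-0.78, 2.1], [0.31, 2.55], [-1.13, 4.27], [0.13, 2.63], [-2.58, 2.58]. Speed limits (rad/s): [2.79, 2.79, 3.14, 3.14, 3.14, 3.14].

## Interface

Orientations are given as a rotation vector (axis times angle).
In Python, from rig import ctrl gives the robot as it stands. The module is installed in compiled form; this text tells all that it offers.
- The arm moves only by the tool jog_arm, never from a script. Its argument "series" is a list that holds one entry, the list of rows, each a list of 7 numbers: the shift along the tool's x, y, z in m, then the turn, a rotation vector about the tool's x, y, z in degrees, then the finger opening in m, from 0 to 0.0854. A call has 1 to 8 rows; each row is the pose to reach, as a shift and turn from the pose commanded when the call began, along the tool's axes at that moment; what a row does not reach only later rows make up. A row lasts 1/10 s, in which the tool goes at most 50 mm and 8.59 degrees, less where a joint would pass 70% of its speed; a pose out of reach is approached as far as the arm can. A call with a gripper value outside its range is refused whole. The fingers move at their own pace and stop on an object; the grip force is fixed at half the most. Time passes only in rows, so rows that repeat a pose let the fingers close. It gives the time, the measured TCP pose, the force and the opening at its end, in the units of the state.
- ctrl.read_state(): the state, without advancing time (a new reading comes with each control period).
- ctrl.read_camera(name): name is "scene" or "side" or "wrist"; returns a dict with "img" (420x560x3 uint8, red, green, blue), "K" (3x3 intrinsics, pixels), "D" ([k1, k2, p1, p2, k3] as OpenCV has them; the pictures are not rectified), "R" (3x3) and "t" (3): a world point X has camera coordinates R X + t. Camera axes: x right, y down, z forward; pixel columns grow to the right and rows downward; lengths in m; the calibration is good to about 2 mm. A picture is of the moment at which its call begins. There is no depth.
- ctrl.job_done(): hands the job in, once; it reports no verdict.
The state is a dict: "time_s": time; "q": joint angles; "dq": joint speeds; "effort": joint torques, N m; "tcp_pos": TCP position; "ee_rot": TCP orientation; "force": force on the tool from outside, world axes, zero at the start; "torque": the same for the moment, N m; "gripper_width": opening from 0.0 (shut) to 1.0 (fully open).
Only numpy, scipy, OpenCV 4.12 (cv2) and the standard library are available. Lean on these libraries where they do the work, as an engineer would, in place of code of your own. Each camera call takes 0.05 s, during which the arm holds its last target. There are 200 camera calls.

## Task

Hold the lid of the bench centrifuge open for me while I take the tubes out: if its toggle switch is still on, switch it off first; then, before touching the latch release, tug the lid up by its bow handle to find out whether the latch has caught. If it has caught, let the lid down again and slide the release tab across to free it; either way lift the lid by the handle to about 40 degrees and finish still holding it there, because it falls shut when let go. Don't disturb the glassware around the machine.

Things in the scene. Friction and masses are not known exactly. Their poses are not given: they have to be found in the camera images.
- centrifuge: White bench centrifuge with grey deck, fixed and upright: 340 (own x) by 260 (y), top deck at z 140 mm. Origin on the bench under its middle. Its -x side is the sloping front with two dials. In its frame the lid covers x -60 to 145 mm; the open deck strip x -135 to -60 carries release tab (y<0), lid handle (middle) and toggle (y>0). The latch is hidden inside: caught or not can only be felt.
- lid_angle (a joint): Lid angle (rad): 0 shut, grows as the front edge rises; hinge line along the centrifuge's y through (150, 0, 150) mm in its frame, stop at 1.3. Lifting it by the handle takes about 2 to 4 N and it falls shut when let go. If the latch has caught, it has only about 0.026 rad of play (handle rises 7 mm) and then stops hard; if not, it just lifts.
- bow_mid (a point): Middle of the lid handle's bar: round steel, 12 mm thick, 90 mm long along the centrifuge's y, at (-110, 0, 170) mm in its frame when shut (260 mm ahead of and 20 above the hinge line, 30 above the deck, 50 ahead of the lid's front edge); an arm at each end joins it to the lid. Pinch it from above, one finger in front, one behind; the bar can turn between the pads as the lid swings.
- release (a joint): Slide of the latch release tab (m): 0 to 0.028, grows as the tab moves along the centrifuge's +y (towards the handle). Starts between 0 and 0.004, stays where it is left, slides with about 3 N. Beyond 0.024 it has freed a caught latch, which then stays free. Let the lid down before sliding it.
- release_mid (a point): Middle of the release tab: aluminium block 24 (x) by 12 (y) by 13 mm high, ridged on top, 1.5 mm above the deck, at (-100, -85, 148) mm in the centrifuge's frame with the slide at 0. Push it on its -y side; the deck is free from there to its edge at y -130.
- power (a joint): Angle of the mains toggle (rad): 0 = leaning towards the lid handle (-y) = OFF; 0.84 = leaning to the outer side (+y) = ON. It rests at one of the two ends and tips over when pushed past upright (0.42), with very little force.
- power_tip (a point): Near the tip of the toggle's steel bat lever (31 mm long, 7 to 12 mm thick), 28 mm from its pivot. It pivots about the centrifuge's x direction at (-100, 90, 146) mm in the centrifuge's frame; at rest its top is about 34 mm above the deck.
- tube_rack: Clear rack of stoppered test tubes, 200 x 75 mm, 157 mm high, to the right of the centrifuge. Origin under its middle. Bystander.
- wash_bottle: White wash bottle, 72 mm across, 190 mm high with its bent spout, to the left of the centrifuge. Origin under its middle. Bystander.
- flask: Glass volumetric flask, 82 mm across, 216 mm high, to the left. Origin under its middle. Bystander.
- cylinder: Glass measuring cylinder, foot 60 mm across, 182 mm high, to the left. Origin under its middle. Bystander.
- amber_bottle: Amber glass bottle with black cap, 68 mm across, 150 mm high, close to the right of the centrifuge. Origin under its middle. Bystander.
- beaker: Empty glass beaker, 70 mm across, 90 mm high, in front on the right. Origin under its middle. Bystander.

How it is judged:
On the way, in this order (a step that is already met when the one before it is completed fails the run):
1. with the switch off and the release still untouched, the lid is tugged up by its bow handle (as far as a caught latch's play, or farther) (value of joint lid_angle above 0.015 rad and value of joint power below 0.2 rad and value of joint release below 0.01 m and contact force between the fingers and centrifuge above 0.5 N and distance between the grasp point and bow_mid below 0.07 m), for 0.1 s.
2. the lid is lifted well open (value of joint lid_angle above 0.5 rad), for 0.2 s.
At the end, for the whole second after the job is handed in: The lid stands still at 0.56 to 0.88 rad (32 to 50 degrees), held by the fingers at its bow handle (grasp point within 70 mm of the bar's middle, contact over 0.5 N; it would fall otherwise), and the toggle switch is off (below 0.2 rad) (value of joint lid_angle between 0.56 and 0.88 rad and velocity of joint lid_angle between -0.1 and 0.1 rad/s and contact force between the fingers and centrifuge above 0.5 N and value of joint power below 0.2 rad and distance between the grasp point and bow_mid below 0.07 m); the arm keeps its last pose, push and grip.
It fails at once if the lid is opened while the switch is on (value of joint lid_angle above 0.08 rad and value of joint power above 0.5 rad).
It fails at once if the glassware around the machine is pushed away (over 40 mm) or knocked over (distance of any of tube_rack, wash_bottle, flask, cylinder, amber_bottle, beaker from where it was at the start of the episode above 0.04 m or angle between any of tube_rack, wash_bottle, flask, cylinder, amber_bottle, beaker's own z axis and vertical above 0.4 rad).
It also fails if it takes over 64 s, if anything falls off the work surface, if the arm or the gripper's body presses on something with over 40 N, if the wrist force passes 120 N, or if a joint passes its speed limit or range.

## Working session

There is one attempt and no reset: what is moved stays moved. The work goes in short steps, Python scripts to look and compute and a tool call to move; the robot and the scene stay as the last step left them, time stands still between calls to the robot, and variables do not carry over. Pictures are saved under pics/ and viewed, about 8 in all and at most 12, crops included, and the job is handed in when it is done.

Besides the shell and the picture viewer there is one more tool, called after ">>>" as name(argument=value, ...), one argument or row to a line, values as JSON. jog_arm: Moves the arm, as the interface text tells. Its arguments: {"type":"object","properties":{"series":{"type":"array"}},"required":["series"]}

```bash
mkdir -p pics
cat > h.py <<'E'
import numpy as np, cv2, pickle
from rig import ctrl
def snap(n,tag):
    c=ctrl.read_camera(n); cv2.imwrite(f'pics/{tag}.png',c['img'][:,:,::-1]); pickle.dump(c,open(f'pics/{tag}.pkl','wb')); return c
def load(tag): return pickle.load(open(f'pics/{tag}.pkl','rb'))
def proj(c,X):
    return cv2.projectPoints(np.asarray(X,float).reshape(-1,3),cv2.Rodrigues(np.array(c['R'],float))[0],np.array(c['t'],float),np.array(c['K'],float),np.array(c['D'],float))[0].reshape(-1,2)
def ray(c,p):
    u=cv2.undistortPoints(np.array(p,float).reshape(1,1,2),np.array(c['K'],float),np.array(c['D'],float))[0,0]
    R=np.array(c['R']);t=np.array(c['t']);d=R.T@np.array([u[0],u[1],1]);return -R.T@t,d/np.linalg.norm(d)
def tri(obs):
    A=np.zeros((3,3));b=np.zeros(3)
    for c,p in obs:
        o,d=ray(c,p);P=np.eye(3)-np.outer(d,d);A+=P;b+=P@o
    X=np.linalg.solve(A,b);return X,[np.round(proj(c,X)[0]-p,1) for c,p in obs]
E
python3 - <<'E'
from h import *
import numpy as np
cs=[snap(n,n+'0') for n in('scene','side','wrist')]
for c in cs: print(np.round(-np.array(c['R']).T@c['t'],3), np.array(c['K'])[0,0])
cv2.imwrite('pics/ss.png',np.vstack([cs[0]['img'],cs[1]['img']])[:,:,::-1])
s=ctrl.read_state();print({k:np.round(v,3) for k,v in s.items()})
E
```

```text
[ 1.103 -0.438  0.783] 443.2824550355616
[ 0.059 -0.561  0.795] 412.45951679068384
[0.624 0.069 0.371] 295.7474452513555
{'time_s': np.float64(0.15), 'q': array([-0.112,  0.218,  1.615, -0.   ,  1.311, -0.112]), 'dq': array([ 0.   , -0.001, -0.004,  0.001, -0.002, -0.   ]), 'effort': array([-0.0000e+00, -3.9745e+01, -3.0442e+01, -0.0000e+00,  6.0000e-03,
        0.0000e+00]), 'tcp_pos': array([0.624, 0.   , 0.216]), 'ee_rot': array([-2.22e+00, -2.22e+00,  2.00e-03]), 'force': array([-0.237, -0.509, -0.244]), 'torque': array([0.082, 0.006, 0.004]), 'gripper_width': np.float64(1.002)}
```

View pics/scene0.png

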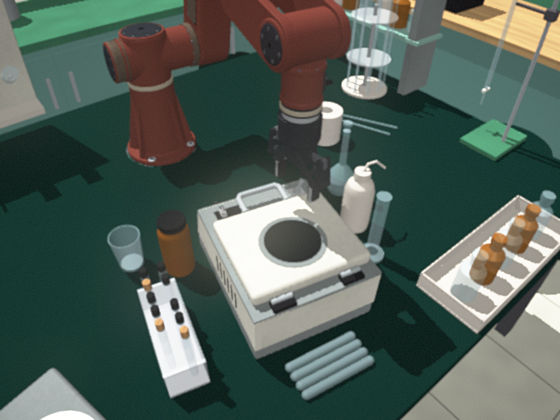

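View pics/side0.png

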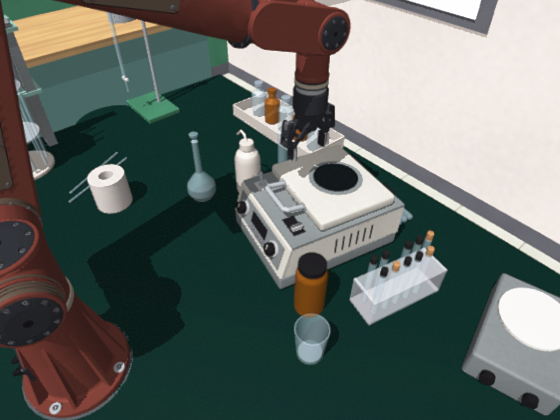

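View pics/wrist0.png

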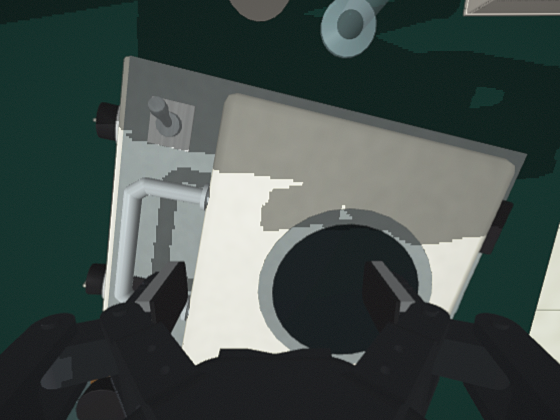

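The scene, side and wrist views show the centrifuge yawed about -14°. In the wrist view the toggle tip is near (157,103) and its base near (172,125). The bow's left corner is near (130,187), the front-left deck corner at (127,57) and the rear-left at (526,154). I'll take a zoomed crop to get fit pixels.

Run:
```python
from h import *
a=load('scene0')['img'][165:355,185:390]; b=load('side0')['img'][130:320,230:425]
f=lambda i:cv2.resize(i,(400,int(400*i.shape[0]/i.shape[1])),interpolation=cv2.INTER_CUBIC)
A,B=f(a),f(b);h=min(len(A),len(B));cv2.imwrite('pics/crop1.png',np.hstack([A[:h],B[:h]])[:,:,::-1]);print(A.shape,B.shape)
```

```text
(370, 400, 3) (389, 400, 3)
```

View pics/crop1.png

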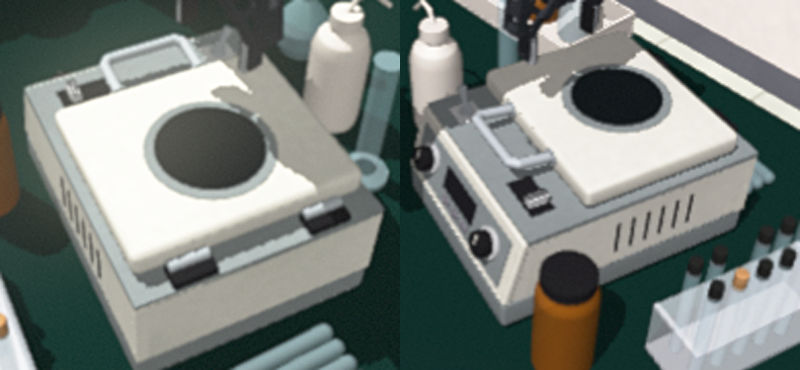

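```bash
cat > fit.py <<'E'
from h import *
from scipy.optimize import least_squares
sc=lambda x,y:(185+x/1.951,165+y/1.951); si=lambda x,y:(230+(x-400)/2.051,130+y/2.051)
O=[('scene0',sc(25,90),(-135,-130,140)),('scene0',sc(137,307),(170,-130,140)),('scene0',sc(383,210),(170,130,140)),
('side0',si(523,245),(-135,-130,140)),('side0',si(757,152),(170,-130,140)),('wrist0',(127,57),(-135,130,140)),('wrist0',(526,154),(170,130,140)),
('scene0',sc(105,57),(-110,-42,170)),('scene0',sc(184,40),(-110,42,170)),('side0',si(477,113),(-110,42,170)),('side0',si(509,158),(-110,-42,170)),('wrist0',(132,188),(-110,42,170))]
C={t:load(t) for t in('scene0','side0','wrist0')}
def W(p,X):
    c,s=np.cos(p[2]),np.sin(p[2]);X=np.asarray(X,float)/1000
    return np.stack([p[0]+c*X[...,0]-s*X[...,1],p[1]+s*X[...,0]+c*X[...,1],X[...,2]+(p[3] if len(p)>3 else 0)],-1)
def res(p): return np.concatenate([proj(C[t],W(p,X))[0]-uv for t,uv,X in O])
E
python3 - <<'E'
from fit import *
r=least_squares(res,[.65,.05,-.24,0],loss='soft_l1');print(r.x);print(np.round(r.fun.reshape(-1,2),1).tolist())
p=r.x
# free triangulation check of bar middle
for i,j in((7,10),(8,9)):
    X,e=tri([(C[O[i][0]],O[i][1]),(C[O[j][0]],O[j][1])]);print('bar end tri',X,e)
X,e=tri([(C['scene0'],O[8][1]),(C['side0'],O[9][1]),(C['wrist0'],O[11][1])]);print('y+ 3 views',X,e)
p[3]=0
for n,X in dict(bow=(-110,0,170),tab=(-100,-85,148),piv=(-100,90,146)).items():print(n,W(p,X))
for a in(0,.84):
    th=a-.42;print(a,'tip wrist',proj(C['wrist0'],W(p,(-100,90+28*np.sin(th),146+28*np.cos(th)))),'piv',proj(C['wrist0'],W(p,(-100,90,146))))
ov=C['wrist0']['img'].copy()
E
```

```text
[ 0.62176201 -0.03684639 -0.22689335 -0.0019276 ]
[[-0.7, -1.8], [-1.6, -1.1], [-0.3, -2.2], [2.0, -0.9], [-0.0, 0.2], [1.8, -1.6], [-0.1, -0.9], [0.3, 0.2], [-4.4, -1.6], [-1.0, 2.9], [-0.0, 2.4], [0.7, 2.0]]
bar end tri [ 0.50673547 -0.05309315  0.17216719] [array([ 0.6, -0.8]), array([0.6, 0.8])]
bar end tri [0.53268979 0.03480205 0.16747518] [array([ 0.3, -0.4]), array([0.3, 0.4])]
y+ 3 views [0.53004376 0.03236734 0.17058994] [array([-1.3, -1.7]), array([0. , 0.3]), array([ 7.1, -2.4])]
bow [ 0.51458131 -0.01210172  0.17      ]
tab [ 0.50520413 -0.09717268  0.148     ]
piv [0.54457065 0.07334206 0.146     ]
0 tip wrist [[150.87086859 140.95522385]] piv [[166.85477679 124.03805886]]
0.84 tip wrist [[154.89527429 104.90089036]] piv [[166.85477679 124.03805886]]
```

The toggle is leaning outwards, so it is ON: the seen tip (157,103) matches the ON prediction (155,105), not the OFF one (151,141). Next I'll check bottle clearances and work out the tool shifts.

```bash
cat >> fit.py <<'E'
P=np.array([.6218,-.0368,-.2269])
def tocf(X): 
    c,s=np.cos(P[2]),np.sin(P[2]);d=np.asarray(X)[:2]-P[:2];return np.round(np.array([c*d[0]+s*d[1],-s*d[0]+c*d[1],X[2]])*1000,1)
def state():
    s=ctrl.read_state();print('t',s['time_s'],'tcp cf mm',tocf(s['tcp_pos']),'F',np.round(s['force'],1),'w',round(s['gripper_width']*85.4,1),'rv',np.round(s['ee_rot'],3))
    return s
def shift(*t): # centrifuge-frame mm targets -> shift in current measured tool axes
    s=ctrl.read_state();R=cv2.Rodrigues(np.array(s['ee_rot'],float))[0]
    for x in t: print(x,'->',np.round(R.T@(W(P,x)-s['tcp_pos']),4))
E
python3 - <<'E'
from fit import *
for n,a,b in(('amber cap',(172,221),(313,264)),('wash cap',(363,174),(247,144)),('cyl top',(383,199),(287,100))):
    X,e=tri([(C['scene0'],a),(C['side0'],b)]);print(n,X,e,tocf(X))
state();shift((-100,138,240),(-100,138,171),(-100,94,171))
E
```

```text
amber cap [ 0.46345431 -0.19460434  0.14174868] [array([-0.,  0.]), array([-0., -0.])] [-118.8 -189.4  141.7]
wash cap [0.6092098  0.21871014 0.15827529] [array([ 0.1, -0.2]), array([0.1, 0.1])] [-69.7 246.1 158.3]
cyl top [0.72632594 0.15806755 0.24074656] [array([  8.7, -17.1]), array([ 7.3, 12.1])] [ 58.  213.4 240.7]
t 0.15 tcp cf mm [ -5.8  36.5 215.6] F [-0.2 -0.5 -0.2] w 85.6 rv [-2.22e+00 -2.22e+00  2.00e-03]
(-100, 138, 240) -> [ 0.1201 -0.069  -0.0242]
(-100, 138, 171) -> [ 0.1201 -0.0688  0.0448]
(-100, 94, 171) -> [ 0.0772 -0.0787  0.0448]
```

>>> jog_arm(
  series=[
    [[0,0,-0.024,0,0,0,0],[0.03,-0.017,-0.024,0,0,6,0],[0.065,-0.037,-0.024,0,0,13,0],[0.1,-0.057,-0.024,0,0,13,0],[0.12,-0.069,-0.024,0,0,13,0],[0.12,-0.069,-0.024,0,0,13,0],[0.12,-0.069,-0.024,0,0,13,0]],
  ],
)

```text
time_s: 0.85
tcp_pos: [0.5559, 0.1201, 0.2405]
ee_rot: [2.457, 1.957, -0.001]
force: [0.3, 0.0, -0.4]
gripper_width: 0.001
```

Run:
```python
from fit import *
state();c=snap('wrist','wrist1');shift((-100,138,171),(-100,94,171))
for a in(0,.84):
    th=a-.42;print(proj(c,W(P,[(-100,90+28*np.sin(th),146+28*np.cos(th)),(-100,90,146),(-135,130,140),(-110,42,170),(-110,-42,170)])).round().tolist())
```

```text
t 0.85 tcp cf mm [-99.5 138.  240.5] F [ 0.3  0.  -0.4] w 0.1 rv [ 2.457e+00  1.957e+00 -1.000e-03]
(-100, 138, 171) -> [ 0.0005 -0.001   0.0696]
(-100, 94, 171) -> [-0.0435 -0.001   0.0696]
[[275.0, 287.0], [275.0, 262.0], [236.0, 218.0], [264.0, 323.0], [265.0, 398.0]]
[[275.0, 262.0], [275.0, 262.0], [236.0, 218.0], [264.0, 323.0], [265.0, 398.0]]
```

View pics/wrist1.png

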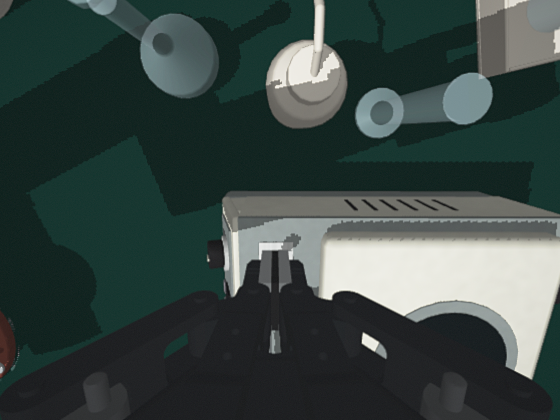

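The yaw is aligned: the deck corner shows at about (236,214) against a predicted (236,218). The closed fingers sit just outside the toggle, and the wash bottle at (307,85) is clear. I'll descend and push towards -y.

>>> jog_arm(
  series=[
    [[0,0,0.035,0,0,0,0],[0,0,0.069,0,0,0,0],[0,0,0.069,0,0,0,0],[-0.015,0,0.069,0,0,0,0],[-0.025,0,0.069,0,0,0,0],[-0.035,0,0.069,0,0,0,0],[-0.043,0,0.069,0,0,0,0],[-0.043,0,0.069,0,0,0,0]],
  ],
)

```text
time_s: 1.7
tcp_pos: [0.5468, 0.0768, 0.1729]
ee_rot: [2.459, 1.953, 0.002]
force: [-0.2, 0.2, -0.9]
gripper_width: 0.0
```

Run:
```python
from fit import *
state()
```

```text
t 1.7 tcp cf mm [-98.6  93.8 172.9] F [-0.2  0.2 -0.9] w 0.0 rv [2.459e+00 1.953e+00 2.000e-03]
```

>>> jog_arm(
  series=[
    [[0.006,0,0,0,0,0,0],[0.006,0,-0.035,0,0,0,0],[0.006,0,-0.065,0,0,0,0.05],[-0.04,-0.006,-0.065,0,0,0,0.05],[-0.085,-0.011,-0.065,0,0,0,0.05],[-0.094,-0.011,-0.065,0,0,0,0.05],[-0.094,-0.011,-0.065,0,0,0,0.05]],
  ],
)

```text
time_s: 2.4
tcp_pos: [0.5145, -0.0115, 0.2369]
ee_rot: [-2.461, -1.953, -0.001]
force: [0.0, 0.2, -0.6]
gripper_width: 0.583
```

Run:
```python
from fit import *
state();c=snap('wrist','wrist2');snap('side','side2')
for a in(0,.84):
    th=a-.42;print(proj(c,W(P,[(-100,90+28*np.sin(th),146+28*np.cos(th)),(-100,90,146),(-135,130,140),(-110,42,170),(-110,-42,170)])).round().tolist())
shift((-110,0,165))
```

```text
t 2.4 tcp cf mm [-110.3    0.6  236.9] F [ 0.   0.2 -0.6] w 49.8 rv [-2.461e+00 -1.953e+00 -1.000e-03]
[[290.0, 116.0], [289.0, 103.0], [243.0, 48.0], [276.0, 168.0], [276.0, 270.0]]
[[290.0, 82.0], [289.0, 103.0], [243.0, 48.0], [276.0, 168.0], [276.0, 270.0]]
(-110, 0, 165) -> [-0.0021  0.0003  0.0717]
```

View pics/wrist2.png

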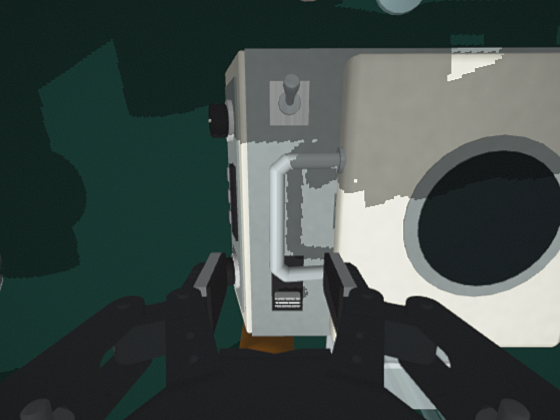

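The toggle tip is still at (291,80), which matches ON (290,82), so the push did not tip it. The bow's predicted pixels do match. I'll repeat the push and look from outside while the fingers are at the switch.

>>> jog_arm(
  series=[
    [[0.045,0.005,0,0,0,0,0],[0.09,0.01,0,0,0,0,0],[0.137,0.01,0,0,0,0,0],[0.137,0.01,0.03,0,0,0,0],[0.137,0.01,0.066,0,0,0,0],[0.125,0.01,0.066,0,0,0,0],[0.112,0.01,0.066,0,0,0,0],[0.112,0.01,0.066,0,0,0,0]],
  ],
)

```text
time_s: 3.3
tcp_pos: [0.5504, 0.0946, 0.1725]
ee_rot: [2.458, 1.953, 0.003]
force: [-0.8, -0.3, 0.9]
gripper_width: 0.002
```

Run:
```python
from fit import *
state();c=snap('side','side3');d=snap('scene','scene3')
th=.42
X=W(P,[(-100,90,146),(-100,90+28*np.sin(th),146+28*np.cos(th)),(-100,90-28*np.sin(th),146+28*np.cos(th))])
o=[]
for k in(c,d):
    q=proj(k,X);print(q.round(1).tolist());u,v=q[0].astype(int);print(u-35,v-40)
    o.append(cv2.resize(k['img'][v-40:v+30,u-35:u+35],(400,400),interpolation=cv2.INTER_CUBIC))
cv2.imwrite('pics/crop3.png',np.hstack(o)[:,:,::-1])
```

```text
t 3.3 tcp cf mm [-99.2 112.  172.5] F [-0.8 -0.3  0.9] w 0.2 rv [2.458 1.953 0.003]
[[261.8, 182.6], [259.6, 172.0], [263.6, 177.1]]
226 142
[[296.2, 188.5], [301.4, 178.2], [292.1, 180.9]]
261 148
```

View pics/crop3.png

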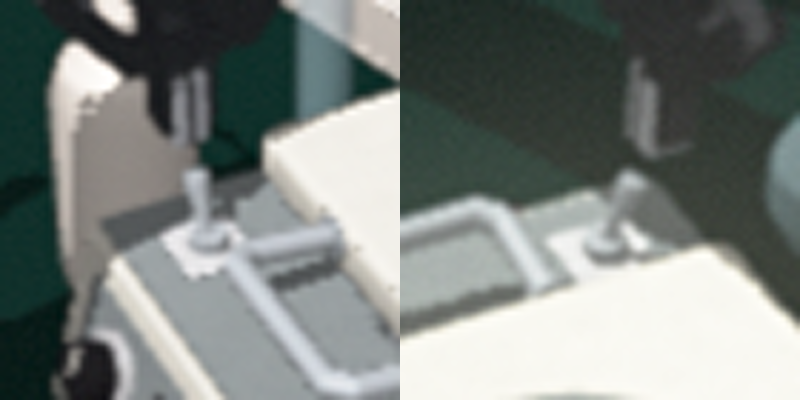

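Run:
```python
from fit import *
c,d=load('side3'),load('scene3')
X,e=tri([(c,(259.8,166.5)),(d,(304.8,174.8))]);print(tocf(X),e)
X,e=tri([(c,(260.5,172.5)),(d,(301,178.5))]);print('lever',tocf(X),e)
for z in(158,170,180): print(z,proj(c,W(P,(-99,112,z))),proj(d,W(P,(-99,112,z))))
```

```text
[-95.9 107.4 182.6] [array([0.1, 0.2]), array([ 0.1, -0.2])]
lever [-98.7  99.5 171.6] [array([-0.1, -0.2]), array([-0.1,  0.2])]
158 [[258.27650989 173.88827176]] [[305.45464755 181.94776613]]
170 [[258.12715762 170.07835874]] [[305.76353223 177.74159257]]
180 [[258.00106004 166.85837551]] [[306.02443417 174.18414524]]
```

The fingertips triangulate to z≈182 mm, but TCP z 172.5 minus 14 should put them near 158. I'll check this against the wrist camera, which sees the pads directly.

Run:
```python
from fit import *
s=state()
import cv2
# wrist0: tcp (.624,0,.216), rv (-2.22,-2.22,.002); wrist2
for tag,p,rv,w in(('wrist0',(.624,0,.216),(-2.22,-2.22,.002),.0854),('wrist2',(.5145,-.0115,.2369),(-2.461,-1.953,-.001),.0498)):
    c=load(tag);R=cv2.Rodrigues(np.array(rv))[0]
    print(tag,'cam in tool',np.round(R.T@(-np.array(c['R']).T@c['t']-p),4),'optic axis in tool',np.round(R.T@np.array(c['R'])[2],3))
    for z in(-.03,-.01,.0,.014): print(z,[np.round(proj(c,np.array(p)+R@[x,y*w/2,z])[0]).tolist() for y in(-1,1) for x in(-.011,.011)])
A=load('wrist0')['img'][230:350,120:430];B=load('wrist2')['img'][230:350,150:400]
f=lambda i:cv2.resize(i,(780,int(780*i.shape[0]/i.shape[1])),interpolation=cv2.INTER_CUBIC)
o=np.vstack([f(A)[:300],f(B)[:300]]);cv2.imwrite('pics/crop4.png',o[:,:,::-1])
```

```text
t 3.4 tcp cf mm [-98.6 112.8 173.2] F [ 0.3 -0.6 -0.3] w 0.2 rv [2.458 1.952 0.006]
wrist0 cam in tool [ 0.0689 -0.0005 -0.1553] optic axis in tool [-0.272 -0.001  0.962]
-0.03 [[187.0, 303.0], [183.0, 261.0], [365.0, 303.0], [369.0, 261.0]]
-0.01 [[198.0, 282.0], [195.0, 245.0], [354.0, 282.0], [357.0, 245.0]]
0.0 [[202.0, 274.0], [199.0, 238.0], [350.0, 274.0], [352.0, 238.0]]
0.014 [[207.0, 263.0], [205.0, 230.0], [344.0, 263.0], [347.0, 230.0]]
wrist2 cam in tool [ 0.0686 -0.0007 -0.1558] optic axis in tool [-0.272 -0.001  0.962]
-0.03 [[225.0, 302.0], [223.0, 260.0], [328.0, 302.0], [330.0, 260.0]]
-0.01 [[231.0, 281.0], [229.0, 244.0], [322.0, 281.0], [324.0, 244.0]]
0.0 [[233.0, 273.0], [232.0, 237.0], [319.0, 273.0], [321.0, 237.0]]
0.014 [[236.0, 263.0], [235.0, 229.0], [316.0, 263.0], [317.0, 229.0]]
```

View pics/crop4.png

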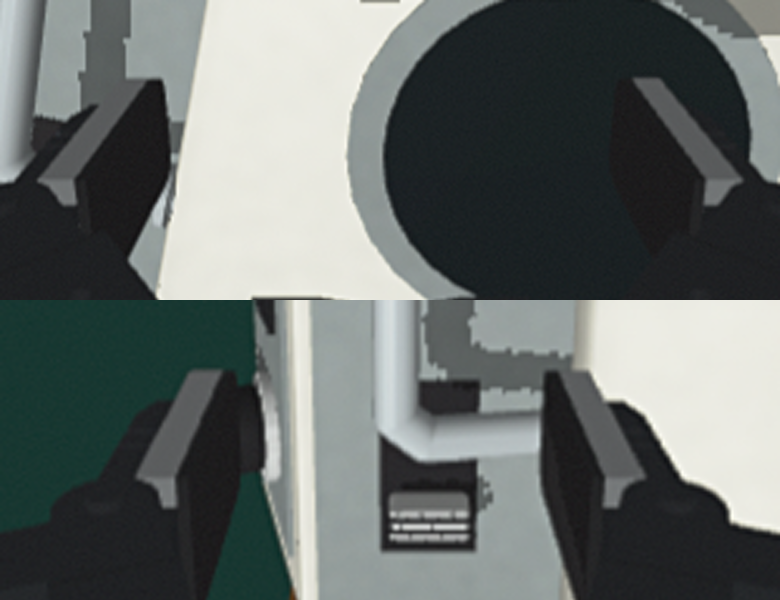

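Both checks agree. The real fingertips stand about 24 mm farther back than stated: tool z ≈ -10 mm when shut and about -21 mm at 50 mm opening. The first push passed over the lever. I'll back off, go 25 mm lower and watch the force.

>>> jog_arm(
  series=[
    [[0.015,0,0,0,0,0,0],[0.027,0,0,0,0,0,0],[0.027,0,0.008,0,0,0,0],[0.027,0,0.016,0,0,0,0],[0.027,0,0.024,0,0,0,0],[0.027,0,0.024,0,0,0,0]],
  ],
)

```text
time_s: 4.0
tcp_pos: [0.5536, 0.1219, 0.1441]
ee_rot: [-2.457, -1.954, 0.006]
force: [0.1, 0.2, -0.2]
gripper_width: -0.003
```

>>> jog_arm(
  series=[
    [[-0.015,0,0,0,0,0,0],[-0.023,0,0,0,0,0,0],[-0.031,0,0,0,0,0,0],[-0.039,0,0,0,0,0,0],[-0.044,0,0,0,0,0,0],[-0.044,0,0,0,0,0,0]],
  ],
)

```text
time_s: 4.6
tcp_pos: [0.5463, 0.0809, 0.1472]
ee_rot: [-2.459, -1.952, -0.009]
force: [1.4, 5.5, -0.2]
gripper_width: 0.0
```

Run:
```python
from fit import *
state();c=snap('side','side5');d=snap('scene','scene5')
o=[]
for k in(c,d):
    q=proj(k,W(P,[(-100,90,146),(-100,101,171),(-100,79,171)]));print(q.round(1).tolist());u,v=q[0].astype(int)
    o.append(cv2.resize(k['img'][v-40:v+30,u-35:u+35],(400,400),interpolation=cv2.INTER_CUBIC))
cv2.imwrite('pics/crop5.png',np.hstack(o)[:,:,::-1])
```

```text
t 4.6 tcp cf mm [-100.    97.7  147.2] F [ 1.4  5.5 -0.2] w 0.0 rv [-2.459 -1.952 -0.009]
[[261.8, 182.6], [259.6, 172.3], [263.5, 177.2]]
[[296.2, 188.5], [301.2, 178.4], [292.3, 181.1]]
```

View pics/crop5.png

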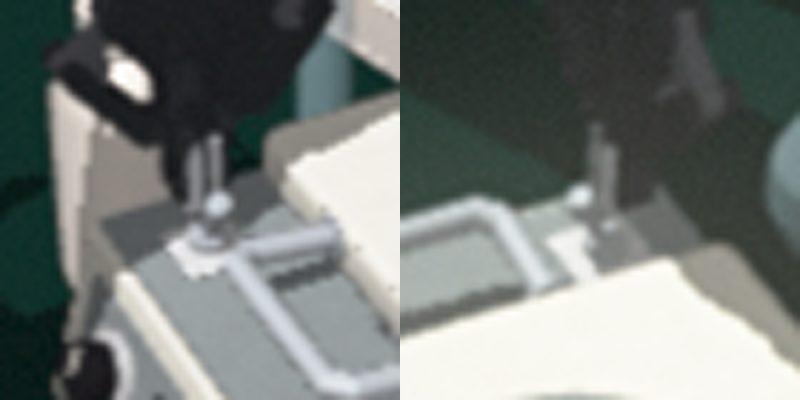

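The lever now leans towards the handle, so it is OFF: in the crops its ball end is at (218,205) and (580,195). The fingers press it with about 5.5 N against its stop. Next I'll retract and go over the bow.

>>> jog_arm(
  series=[
    [[0.01,0,0,0,0,0,0],[0.01,0,-0.035,0,0,0,0],[0.01,0,-0.065,0,0,0,0.05],[-0.035,-0.005,-0.065,0,0,0,0.05],[-0.08,-0.01,-0.065,0,0,0,0.05],[-0.095,-0.01,-0.065,0,0,0,0.05],[-0.095,-0.01,-0.065,0,0,0,0.05]],
  ],
)

```text
time_s: 5.4
tcp_pos: [0.5141, -0.0126, 0.2118]
ee_rot: [2.462, 1.951, -0.0]
force: [-0.3, -0.5, 0.1]
gripper_width: 0.587
```

Run:
```python
from fit import *
state();c=snap('wrist','wrist6');shift((-110,0,140))
print(proj(c,W(P,[(-100,79,171),(-100,101,171),(-110,0,170)])).round().tolist())
```

```text
t 5.4 tcp cf mm [-110.4   -0.6  211.8] F [-0.3 -0.5  0.1] w 50.1 rv [ 2.462  1.951 -0.   ]
(-110, 0, 140) -> [-0.0007  0.0003  0.0717]
[[292.0, 112.0], [292.0, 74.0], [276.0, 230.0]]
```

View pics/wrist6.png

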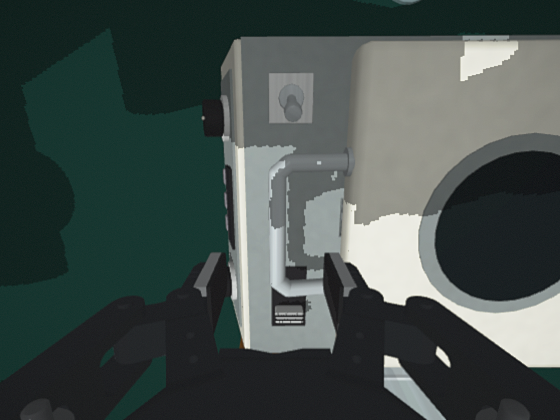

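The toggle is OFF: its tip is at (293,112), matching the OFF prediction (292,112). The bow bar sits between the jaws at column about 279. I'll descend to straddle it, then close.

>>> jog_arm(
  series=[
    [[0,0,0.03,0,0,0,0.05],[0,0,0.05,0,0,0,0.05],[0,0,0.06,0,0,0,0.05],[0,0,0.07,0,0,0,0.05],[0,0,0.07,0,0,0,0.05]],
  ],
)

```text
time_s: 5.95
tcp_pos: [0.5138, -0.0102, 0.1404]
ee_rot: [-2.456, -1.956, 0.002]
force: [1.5, -0.4, -0.2]
gripper_width: 0.586
```

>>> jog_arm(
  series=[
    [[0,0,0,0,0,0,0.03],[0,0,0,0,0,0,0.015],[0,0,0,0,0,0,0.0],[0,0,0,0,0,0,0.0],[0,0,0,0,0,0,0.0],[0,0,0,0,0,0,0.0]],
  ],
)

```text
time_s: 6.55
tcp_pos: [0.5163, -0.0113, 0.1431]
ee_rot: [2.456, 1.953, 0.005]
force: [4.0, -0.1, 2.2]
gripper_width: 0.113
```

Run:
```python
from fit import *
state()
```

```text
t 6.55 tcp cf mm [-108.5    1.1  143.1] F [ 4.  -0.1  2.2] w 9.6 rv [2.456 1.953 0.005]
```

>>> jog_arm(
  series=[
    [[0,0,-0.003,0,0,0,0],[0,0,-0.005,0,0,0,0],[0,0,-0.006,0,0,0,0],[0,0,-0.006,0,0,0,0],[0,0,-0.006,0,0,0,0]],
  ],
)

```text
time_s: 7.05
tcp_pos: [0.5166, -0.0113, 0.148]
ee_rot: [2.456, 1.953, 0.006]
force: [7.2, 0.3, -3.9]
gripper_width: 0.116
```

>>> jog_arm(
  series=[
    [[0,0,-0.002,0,0,0,0],[0,0,-0.004,0,0,0,0],[0,0,-0.006,0,0,0,0],[0,0,-0.006,0,0,0,0],[0,0,-0.006,0,0,0,0]],
  ],
)

```text
time_s: 7.55
tcp_pos: [0.5168, -0.0114, 0.1504]
ee_rot: [2.456, 1.952, 0.008]
force: [17.0, -1.2, -19.3]
gripper_width: 0.111
```

At 6 mm of lift the load was about 4 N, which is the lid's weight. By 7.4 mm it had reached 19 N and stopped hard, so the latch has caught. I'll let the lid down, release it and move to the tab.

>>> jog_arm(
  series=[
    [[0,0,0.005,0,0,0,0],[0,0,0.012,0,0,0,0],[0,0,0.012,0,0,0,0],[0,0,0.012,0,0,0,0.05],[0,0,0.012,0,0,0,0.05],[0,0,0.012,0,0,0,0.05]],
  ],
)

```text
time_s: 8.15
tcp_pos: [0.5128, -0.0108, 0.1406]
ee_rot: [-2.457, -1.954, 0.004]
force: [-0.2, -0.5, -0.6]
gripper_width: 0.584
```

>>> jog_arm(
  series=[
    [[0,0,-0.03,0,0,0,0.05],[0,0,-0.06,0,0,0,0.05],[0,0,-0.065,0,0,0,0.0],[-0.04,0.005,-0.065,0,0,0,0],[-0.08,0.01,-0.065,0,0,0,0],[-0.12,0.01,-0.065,0,0,0,0],[-0.12,0.01,-0.065,0,0,0,0]],
  ],
)

```text
time_s: 8.85
tcp_pos: [0.4954, -0.1337, 0.2054]
ee_rot: [-2.463, -1.949, 0.005]
force: [-0.3, 0.6, 0.2]
gripper_width: -0.0
```

Run:
```python
from fit import *
state();shift((-100,-117,136),(-100,-70,136))
c=snap('wrist','wrist7')
print(proj(c,W(P,[(-100,-85,154),(-100,-130,140),(-100,-117,146)])).round().tolist())
```

```text
t 8.85 tcp cf mm [-101.3 -122.8  205.4] F [-0.3  0.6  0.2] w -0.0 rv [-2.463 -1.949  0.005]
(-100, -117, 136) -> [0.006  0.0015 0.0694]
(-100, -70, 136) -> [0.053  0.0013 0.0693]
[[278.0, 176.0], [278.0, 230.0], [278.0, 216.0]]
```

>>> jog_arm(
  series=[
    [[0.004,0.001,0.03,0,0,0,0],[0.004,0.001,0.055,0,0,0,0],[0.004,0.001,0.064,0,0,0,0],[0.004,0.001,0.069,0,0,0,0],[0.004,0.001,0.069,0,0,0,0]],
  ],
)

```text
time_s: 9.4
tcp_pos: [0.4989, -0.1258, 0.1373]
ee_rot: [-2.457, -1.956, 0.001]
force: [-0.3, -0.2, 0.4]
gripper_width: -0.0
```

>>> jog_arm(
  series=[
    [[0.01,0,0,0,0,0,0],[0.018,0,0,0,0,0,0],[0.025,0,0,0,0,0,0],[0.031,0,0,0,0,0,0],[0.037,0,0,0,0,0,0],[0.037,0,0,0,0,0,0]],
  ],
)

```text
time_s: 10.0
tcp_pos: [0.5086, -0.0898, 0.1388]
ee_rot: [2.457, 1.955, 0.003]
force: [1.0, -0.7, 3.1]
gripper_width: 0.005
```

Run:
```python
from fit import *
state()
```

```text
t 10.0 tcp cf mm [-98.3 -77.1 138.8] F [ 1.  -0.7  3.1] w 0.5 rv [2.457 1.955 0.003]
```

>>> jog_arm(
  series=[
    [[0.003,0,0,0,0,0,0],[0.006,0,0,0,0,0,0],[0.009,0,0,0,0,0,0],[0.009,0,0,0,0,0,0]],
  ],
)

```text
time_s: 10.4
tcp_pos: [0.51, -0.0839, 0.1387]
ee_rot: [2.454, 1.954, -0.004]
force: [-1.5, -7.3, 5.7]
gripper_width: 0.002
```

Run:
```python
from fit import *
state();c=snap('side','side8');d=snap('scene','scene8')
o=[]
for k in(c,d):
    q=proj(k,W(P,[(-100,-80,146)]));u,v=q[0].astype(int);print(u-35,v-40)
    for X in((-100,-85,154.5),(-100,-57,154.5)): print((proj(k,W(P,X))[0]-(u-35,v-40))*400/70)
    o.append(cv2.resize(k['img'][v-40:v+30,u-35:u+35],(400,400),interpolation=cv2.INTER_CUBIC))
cv2.imwrite('pics/crop8.png',np.hstack(o)[:,:,::-1])
```

```text
t 10.4 tcp cf mm [-98.4 -71.1 138.7] F [-1.5 -7.3  5.7] w 0.1 rv [ 2.454  1.954 -0.004]
260 185
[207.04028906 224.98102015]
[172.2039721  180.12889896]
189 170
[188.96429605 216.2193486 ]
[260.2680739  194.79007112]
```

View pics/crop8.png

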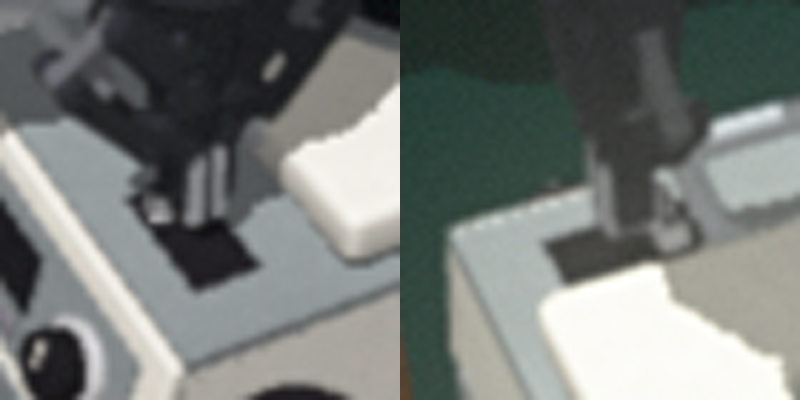

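The tab has travelled to the handle end of its slot (crop right, (675,230)), and the 7 N resistance at y -71 means it is at its end stop. Now back to the bow.

>>> jog_arm(
  series=[
    [[-0.008,0,0,0,0,0,0],[-0.008,0,-0.035,0,0,0,0],[-0.008,0,-0.07,0,0,0,0.05],[0.03,-0.01,-0.07,0,0,0,0.05],[0.069,-0.01,-0.07,0,0,0,0.05],[0.069,-0.01,-0.07,0,0,0,0.05],[0.069,-0.01,-0.07,0,0,0,0.05]],
  ],
)

```text
time_s: 11.2
tcp_pos: [0.5141, -0.0112, 0.2064]
ee_rot: [-2.455, -1.956, 0.003]
force: [-0.1, -0.0, -0.0]
gripper_width: 0.584
```

Run:
```python
from fit import *
state();shift((-109,0,140))
```

```text
t 11.2 tcp cf mm [-110.7    0.7  206.4] F [-0.1 -0.  -0. ] w 49.9 rv [-2.455 -1.956  0.003]
(-109, 0, 140) -> [-0.0007  0.0019  0.0663]
```

>>> jog_arm(
  series=[
    [[0,0.004,0.03,0,0,0,0.05],[0,0.004,0.05,0,0,0,0.05],[0,0.004,0.066,0,0,0,0.05],[0,0.004,0.066,0,0,0,0.05],[0,0.004,0.066,0,0,0,0],[0,0.004,0.066,0,0,0,0],[0,0.004,0.066,0,0,0,0],[0,0.004,0.066,0,0,0,0]],
  ],
)

```text
time_s: 12.0
tcp_pos: [0.5158, -0.0127, 0.1426]
ee_rot: [-2.454, -1.952, 0.01]
force: [-9.8, 0.8, 7.1]
gripper_width: 0.114
```

>>> jog_arm(
  series=[
    [[0,0,-0.004,0,0,0,0],[0,0,-0.008,0,0,0,0],[0,0.001,-0.012,0,0,0,0],[0,0.001,-0.015,0,0,0,0],[0,0.001,-0.015,0,0,0,0]],
  ],
)

```text
time_s: 12.5
tcp_pos: [0.517, -0.013, 0.1559]
ee_rot: [-2.454, -1.953, 0.008]
force: [-6.9, -0.3, -2.3]
gripper_width: 0.113
```

Run:
```python
from fit import *
state()
for d in (5,10,15,20,25,30,35,40):
    a=np.radians(d);f=np.arctan2(20,260);r=np.hypot(20,260);print(d,'dx %.1f dz %.1f'%(260-r*np.cos(a+f),r*np.sin(a+f)-20))
```

```text
t 12.5 tcp cf mm [-107.5   -0.4  155.9] F [-6.9 -0.3 -2.3] w 9.7 rv [-2.454 -1.953  0.008]
5 dx 2.7 dz 22.6
10 dx 7.4 dz 44.8
15 dx 14.0 dz 66.6
20 dx 22.5 dz 87.7
25 dx 32.8 dz 108.0
30 dx 44.8 dz 127.3
35 dx 58.5 dz 145.5
40 dx 73.7 dz 162.4
```

Free now: 14 mm of rise at 2.3 N. I'll follow the arc.

>>> jog_arm(
  series=[
    [[0,0.0,-0.008,0,0,0,0],[0,0.001,-0.018,0,0,0,0],[0,0.004,-0.03,0,0,0,0],[0,0.007,-0.041,0,0,0,0],[0,0.011,-0.052,0,0,0,0],[0,0.015,-0.062,0,0,0,0],[0,0.0195,-0.073,0,0,0,0],[0,0.0195,-0.073,0,0,0,0]],
  ],
)

```text
time_s: 13.3
tcp_pos: [0.5383, -0.0179, 0.2332]
ee_rot: [-2.457, -1.955, 0.004]
force: [-11.3, 0.0, 1.3]
gripper_width: 0.112
```

Run:
```python
from fit import *
state()
```

```text
t 13.3 tcp cf mm [-85.7  -0.3 233.2] F [-11.3   0.    1.3] w 9.6 rv [-2.457 -1.955  0.004]
```

>>> jog_arm(
  series=[
    [[0,0.003,-0.01,0,0,0,0],[0,0.008,-0.02,0,0,0,0],[0,0.014,-0.03,0,0,0,0],[0,0.02,-0.039,0,0,0,0],[0,0.027,-0.048,0,0,0,0],[0,0.034,-0.057,0,0,0,0],[0,0.041,-0.066,0,0,0,0],[0,0.048,-0.074,0,0,0,0]],
  ],
)

```text
time_s: 14.1
tcp_pos: [0.5863, -0.029, 0.3074]
ee_rot: [2.458, 1.955, 0.0]
force: [-5.3, -0.9, 0.7]
gripper_width: 0.111
```

>>> jog_arm(
  series=[
    [[0,0,0,0,0,0,0],[0,0,0,0,0,0,0],[0,0,0,0,0,0,0],[0,0,0,0,0,0,0]],
  ],
)

```text
time_s: 14.5
tcp_pos: [0.586, -0.0289, 0.3071]
ee_rot: [2.458, 1.955, 0.0]
force: [-7.8, -1.2, 2.9]
gripper_width: 0.113
```

Run:
```python
from fit import *
s=state();print(np.abs(s['dq']).max())
t=tocf(s['tcp_pos']);hx=150-t[0]-2;print('angle est',np.degrees(np.arccos(hx/260.8))-4.4,np.degrees(np.arcsin((t[2]+29-150)/260.8))-4.4)
a,b=snap('scene','scene9'),snap('side','side9')
cv2.imwrite('pics/fin.png',np.hstack([a['img'][100:400,120:420],b['img'][60:360,180:480]])[:,:,::-1])
```

```text
t 14.5 tcp cf mm [-36.6  -0.4 307.1] F [-7.8 -1.2  2.9] w 9.6 rv [2.458 1.955 0.   ]
0.002019522969265327
angle est 40.542010599829304 41.1264237497238
```

View pics/fin.png

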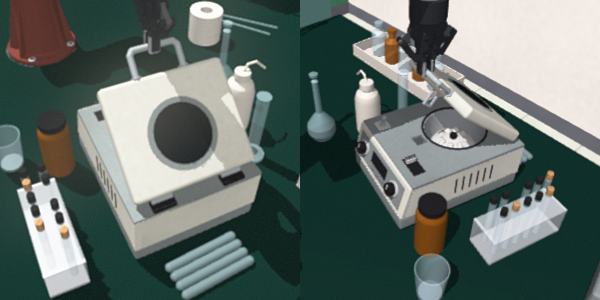

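The lid is held open at about 41° (0.71 rad) by the handle, nothing is moving, and all the glassware is upright in its place. Handing in.

Run:
```python
from fit import *
print(ctrl.job_done());state()
```

```text
the job is handed in; nothing more can be done
None
the job is handed in; nothing more can be done
```

The lid is open at about 41° (0.71 rad) and the gripper is still holding it by the bow handle. The job was handed in about 14.5 s into the 64 s allowed.

- **Switch:** It was on. My first push missed because the real fingertips sit about 24 mm farther back than the description says, so they passed over the lever. I measured that from the cameras and pushed 25 mm lower. The wrist view then showed the lever at the off position; I did not re-measure it after that.
- **Latch:** I tugged the lid before touching the release. It stopped hard after about 7.4 mm at 19 N, so the latch had caught.
- **Release:** I let the lid down and slid the tab to its end stop, which I felt as 7 N and saw in the picture. The lid then lifted freely at about 2 N.
- **Last checks:** Two estimates from the arm pose gave 40.5° and 41.1°, with joint speeds near zero. The gripper was closed on the bar at a reading of 9.6 mm; the bar is 12 mm, so that reading is a little low. About 8 N of sideways force remains on the grip. The last pictures showed the glassware upright and where it was.

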